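# Monthly test of the slow cooker's safety cut-out

## Task

Test the white safety cut-out that feeds the slow cooker. First move the salt shaker out from under the drop lever and stand it upright on the round cork mat; then push the test button in fully until the lever drops all the way down by itself and let the button go, and finally lift the lever back up to where it rests by itself. Leave everything else on the counter where it is.

Things in the scene. Friction and masses are not known exactly. Their poses are not given: they have to be found in the camera images.
- unit: White cut-out box, fixed. Origin under the centre of its 250 mm wide (y), 46 mm high block (x -20..80 mm); x points to its back, y left, z up. Its front (-x) faces the robot's right and a little away. Right half: face sloping 40 deg to the front with the test button, under a splash hood. Left half: drop lever (centre y=75) between two cheeks 62 high; rest post behind it, 14 wide, 89 high.
- hood_edge (a point): Middle of the front edge of the clear plastic splash hood, at (-2,-75,140) mm in the unit's frame. The hood is a 6 mm plate, 100 mm wide, running back level to a wall at x=70..80 mm; open in front and at the sides. It covers the button from straight above: come from the front, tilted, along the button's axis.
- test_top (a point): Centre of the top of the grey round test button (26 mm diameter, standing 12 mm out of a round grey 42 mm housing), at (12,-75,85) mm in the unit's frame when out; moves with it. The button's axis leans 40 deg from vertical to the unit's front: push along (sin 40, 0, -cos 40) in the unit's frame.
- test (a joint): Travel of the test button in m: 0 out, 0.008 fully in; a spring pushes it out again (5 to 6 N at full travel). Past about 0.005 the lever is tripped; held fully in, the lever drops within about 1 s.
- lever_hinge (a point): Hinge axis of the drop lever (along the unit's y), at (-35, 75, 55) mm in the unit's frame.
- lever_bar (a point): Centre of the lever's cross bar, a grey cylinder 22 mm in diameter, 28 mm long along the unit's y, 75 mm from the hinge on an arm 12 mm wide and 8 thick. Pinch it by its two ends (it can pivot between the fingers) or push it up from below. Moves with the lever: at (-16,75,128) mm in the unit's frame when set, (-109,75,45) when dropped.
- lever (a joint): Lever angle in rad (with the button out): 0 set (leaning 0.25 rad back from upright, held by its own weight, about 40 g), grows as it drops to the unit's front, 1.95 fully dropped. Balance at 0.25: below, it falls back to 0 by itself; above, it falls to 1.95. While the button is held in, the lever cannot be set. A light touch moves it.
- shaker: Salt shaker, loose: white ceramic cylinder 44 mm diameter with a steel cap, 90 mm tall (cap from 66 mm up, tapering in the top 8 mm), about 140 g; origin at the centre of its underside, z up. At the start it stands in front of the lever, where the lever's bar would land on it.
- mat: Round cork mat, fixed, 124 mm diameter, 5 mm thick; origin at the centre of its underside. It lies to the robot's left or right, the bowl on the other side.
- bowl: Brown glazed bowl, 144 mm across, 62 mm high, loose; origin at the centre of its underside. Leave alone.
- spoons: Aluminium measuring spoons on a ring, lying flat, about 105 mm long, 10 mm high, loose. Origin at the ring's end. Leave alone.
- mill: Wooden pepper mill, 54 mm diameter, 165 mm tall, loose; origin under its centre. Leave alone.
- mug: White mug, 80 mm diameter, 95 mm tall, loose; origin under its centre. Leave alone.
Not all that is in view belongs to the job. Leave any yellow look-alike of the shaker alone.

How it is judged:
On the way, in this order (a step that is already met when the one before it is completed fails the run):
1. the shaker stands released on the cork mat, the lever still up (horizontal distance between shaker and mat below 0.045 m and angle between shaker's own z axis and vertical below 0.1 rad and height (world z) of shaker between 0.002 and 0.009 m and contact force between the fingers and shaker below 0.1 N and value of joint lever below 0.1 rad), for 0.2 s.
2. the test button is pushed in (over 5 mm) with the lever not touched and not yet down (value of joint test above 0.005 m and value of joint lever below 1.2 rad and contact force between anything else and lever_c1 below 0.1 N), for 0.02 s.
3. the lever has dropped all the way and the button is out again (value of joint lever above 1.85 rad and value of joint test below 0.002 m), for 0.1 s.
At the end, for the whole second after the job is handed in: The lever rests back up (within 0.1 rad of its set position), the test button is out (within 2 mm), and the shaker stands upright and at rest on the cork mat, its centre within 45 mm of the mat's centre (value of joint lever below 0.1 rad and value of joint test below 0.002 m and horizontal distance between shaker and mat below 0.045 m and angle between shaker's own z axis and vertical below 0.1 rad and height (world z) of shaker between 0.002 and 0.009 m and linear speed of shaker below 0.02 m/s); the robot touches nothing.
It fails at once if the shaker is tipped over (more than 0.7 rad) (angle between shaker's own z axis and vertical above 0.7 rad).
It fails at once if a bystander is moved by more than 30 mm (distance of any of bowl, spoons, mill, mug from where it was at the start of the episode above 0.03 m).
It also fails if it takes over 72 s, if anything falls off the work surface, if the arm or the gripper's body presses on something with over 40 N, if the wrist force passes 120 N, or if a joint passes its speed limit or range.

## Robot

A 6-joint arm with a two-finger parallel gripper is mounted at the origin on the work surface. World frame = base frame: x ahead of the robot, y to its left, z up, the work surface at z = 0. Lengths are in m, angles in rad, forces in N, time in s.
With the tool pointing down it reaches from about 0.35 to 0.875 m from the base axis. Payload 4.2 kg.
Tool frame: the origin (TCP) lies midway between the tips of the shut fingers; the grasp point (between the pads) lies grasp_offset behind it (grasp_offset is the distance from the TCP to the grasp point, in m); z points along the fingers, y is the direction in which the jaws open and shut (so a half turn about z gives the same grasp; the last joint's range is limited). The gripper opens to 87 mm and grips with 3 to 60 N. Pads are 19 mm wide; open, the fingers measure 117 mm over their backs; the gripper's body (75 mm by 190 mm) begins 51 mm behind the grasp point.
Start: joints at [-0.895, 0.385, 0.008, 0, -1.194, -0.259], TCP at [0.253, -0.571, 0.223] pointing down, gripper open.
Joint ranges: [-3.14, 3.14], [-1.21, 2.06], [-1.07, 1.41], [-3.16, 2.05], [-2.99, -0.16], [-3.1, 3.1]. Speed limits (rad/s): [2.79, 2.79, 3.14, 3.14, 3.14, 3.14].

## Interface

Orientations are given as a unit quaternion [w, x, y, z].
In Python, from bench import sense, snapshot, close_job, grasp_offset gives the robot as it stands. The module is installed in compiled form; this text tells all that it offers.
- The arm moves only by the tool drive_tool, never from a script. Its arguments are lists of equal length, an entry for each row: "slide": the shift along the tool's x, y, z in cm, a list of three; "rot": the turn, a rotation vector about the tool's x, y, z in rad, a list of three; "hand": the opening in per cent of the stroke, from 0 (shut) to 100 (fully open). In form: {"slide": [[x, y, z], ...], "rot": [[wx, wy, wz], ...], "hand": [hand, ...]}. A call has 1 to 20 rows; each row is the pose to reach, as a shift and turn from the pose commanded when the call began, along the tool's axes at that moment; what a row does not reach only later rows make up. A row lasts 1/8 s, in which the tool goes at most 62.5 mm and 10.7 degrees, less where a joint would pass 70% of its speed; a pose out of reach is approached as far as the arm can. A call with a gripper value outside its range is refused whole. The fingers move at their own pace and stop on an object; the grip force is fixed at half the most. Time passes only in rows, so rows that repeat a pose let the fingers close. It gives the time, the measured TCP pose, the force and the opening at its end, in the units of the state.
- sense(): the state, without advancing time (a new reading comes with each control period).
- snapshot(name): name is "side" or "top"; returns a dict with "image" (400x640x3 uint8, red, green, blue), "intrinsics" (3x3 intrinsics, pixels), "R" (3x3) and "t" (3): a world point X has camera coordinates R X + t. Camera axes: x right, y down, z forward; pixel columns grow to the right and rows downward; lengths in m; the calibration is good to about 2 mm. A picture is of the moment at which its call begins. There is no depth.
- close_job(): hands the job in, once; it reports no verdict.
The state is a dict: "t": time; "q": joint angles; "joint_vel": joint speeds; "joint_efforts": joint torques, N m; "tcp_pos": TCP position; "orientation": TCP orientation; "force": force on the tool from outside, world axes, zero at the start; "torque": the same for the moment, N m; "finger_gap": finger opening in m.
Only numpy, scipy, OpenCV 4.12 (cv2) and the standard library are available. Lean on these libraries where they do the work, as an engineer would, in place of code of your own. Each camera call takes 0.05 s, during which the arm holds its last target.

## Working session

There is one attempt and no reset: what is moved stays moved. The work goes in short steps, Python scripts to look and compute and a tool call to move; the robot and the scene stay as the last step left them, time stands still between calls to the robot, and variables do not carry over. Pictures are saved under pics/ and viewed, and the job is handed in when it is done.

Besides the shell and the picture viewer there is one more tool, called after ">>>" as name(argument=value, ...) on one line, values as JSON. drive_tool: Moves the arm, as the interface text tells. Its arguments: {"type":"object","properties":{"slide":{"type":"array","items":{"type":"array","items":{"type":"number"}}},"rot":{"type":"array","items":{"type":"array","items":{"type":"number"}}},"hand":{"type":"array","items":{"type":"number"}}},"required":["slide","rot","hand"]}

```bash
mkdir -p pics
python3 - <<'E'
from bench import sense,snapshot,grasp_offset
import cv2,pickle
print(grasp_offset);s=sense();print(s)
d={}
for n in("side","top"):
    r=snapshot(n);d[n]=r;cv2.imwrite(f"pics/{n}0.png",r["image"][:,:,::-1]);print(n,r["intrinsics"],r["R"],r["t"])
pickle.dump(d,open("s0.pkl","wb"))
E
```

```text
0.0187
{'t': 0.0, 'q': array([-8.95439485e-01,  3.85546935e-01,  6.64331758e-03, -5.15869514e-04,
       -1.19399185e+00, -2.58594069e-01]), 'joint_vel': array([ 8.15066478e-04, -8.95393649e-05,  7.67112257e-05,  1.41153853e-03,
       -1.11564307e-04, -8.04871231e-04]), 'joint_efforts': array([ 4.65218600e-04, -3.90664601e+01,  1.87401974e+01,  4.21966642e+00,
        1.09108561e-02, -1.93248775e-04]), 'tcp_pos': array([ 0.25277954, -0.57094868,  0.22146975]), 'orientation': array([-2.58432558e-04, -2.06783352e-01,  9.78386164e-01,  1.04512613e-03]), 'force': array([-0.26129964,  0.4096951 , -0.63089135]), 'torque': array([ 0.05834588, -0.00046719,  0.03542981]), 'finger_gap': 0.08716818786744401}
side [[506.94114512   0.         327.41540703]
 [  0.         506.94114512 193.05606603]
 [  0.           0.           1.        ]] [[ 0.8882622  -0.45874683 -0.02327232]
 [-0.27696387 -0.49448399 -0.823879  ]
 [ 0.36644409  0.73826617 -0.56628773]] [-0.49781668  0.21211972  1.45164635]
top [[436.26930239   0.         321.58600255]
 [  0.         436.26930239 201.91212066]
 [  0.           0.           1.        ]] [[ 0.01348114 -0.9998945  -0.00540865]
 [-0.99832855 -0.01315562 -0.05627647]
 [ 0.05619938  0.00615828 -0.99840057]] [-0.08455075  0.50917398  1.21179738]
```

View pics/side0.png

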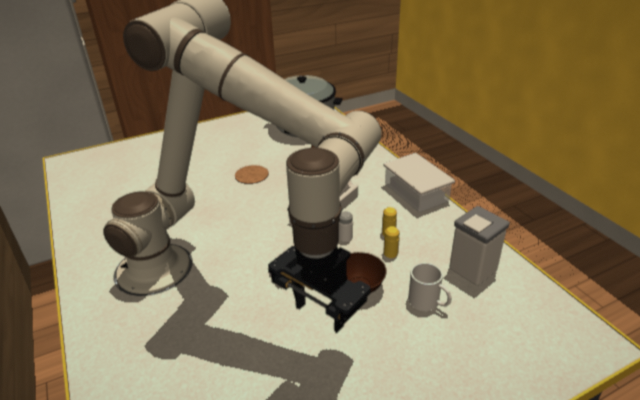

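View pics/top0.png

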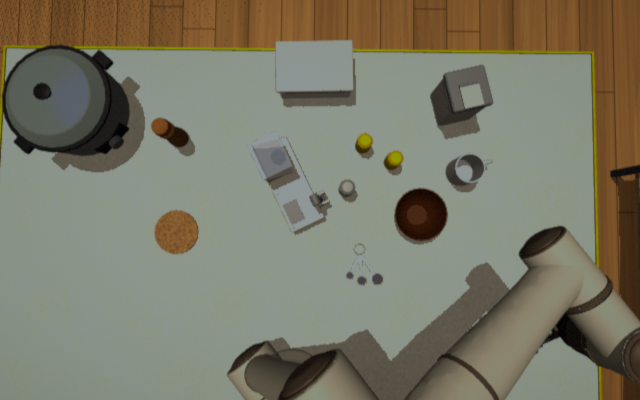

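```bash
cat > h.py <<'E'
import numpy as np,cv2,pickle
def ray(r,u,v,z):
    K,R,t=r["intrinsics"],r["R"],r["t"];c=-R.T@t;d=R.T@np.linalg.solve(K,[u,v,1.]);return c+d*(z-c[2])/d[2]
def proj(r,X):
    p=r["intrinsics"]@(r["R"]@np.asarray(X,float)+r["t"]);return p[:2]/p[2]
E
python3 - <<'E'
from h import *
d=pickle.load(open("s0.pkl","rb"));im=d["top"]["image"][:,:,::-1]
c=cv2.resize(im[120:250,235:375],None,fx=5.5,fy=4.6*0+4.6,interpolation=cv2.INTER_CUBIC)
c=cv2.resize(im[122:242,240:380],None,fx=5,fy=5,interpolation=cv2.INTER_CUBIC)
for k in range(0,140,20):cv2.putText(c,str(240+k),(k*5,10),0,.4,(0,0,255));
for k in range(0,120,20):cv2.putText(c,str(122+k),(0,k*5+10),0,.4,(0,0,255))
cv2.imwrite("pics/topc.png",c)
E
```

```text
(no output)
```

View pics/topc.png

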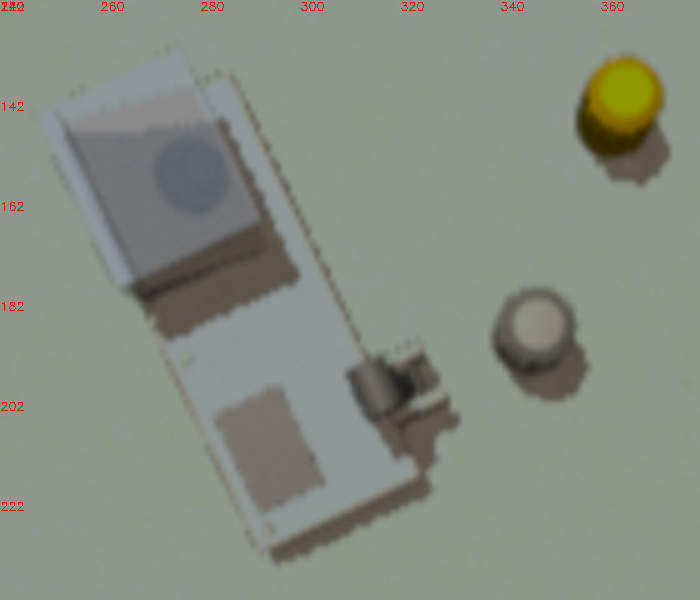

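Run:
```python
from h import *
from scipy.optimize import least_squares
r=pickle.load(open("s0.pkl","rb"))["top"]
L=[(-20,-125,46,231,74),(-20,125,46,420,465),(80,125,46,262,545),(-2,-125,143,183,45),(-2,-25,143,264,222),(80,-125,143,42,112),(80,-25,143,125,288)]
P=np.array([l[:3] for l in L])/1e3;px=np.array([(240+l[3]/5,122+l[4]/5) for l in L])-.1*0
def tw(p,X):
    c,s=np.cos(p[2]),np.sin(p[2]);return np.array([p[0]+c*X[0]-s*X[1],p[1]+s*X[0]+c*X[1],X[2]])
f=lambda p:np.concatenate([proj(r,tw(p,X))-u for X,u in zip(P,px)])
s=least_squares(f,[.6,.1,1.9]);print(s.x,np.degrees(s.x[2]),s.fun.round(1).reshape(-1,2))
np.save("unit.npy",s.x)
for n,X in dict(bar=(-16,75,128),btn=(12,-75,85),bar_dn=(-109,75,45)).items():
    w=tw(s.x,np.array(X)/1e3);q=proj(r,w);print(n,w.round(4),q.round(1),((q-[240,122])*5).round())
print("bar meas",ray(r,240+376/5,122+388/5,.139))
hsv=cv2.cvtColor(r["image"],cv2.COLOR_RGB2HSV)
m=cv2.inRange(hsv,(5,100,90),(20,255,255));m[:, :140]=0;m[:200]=0;m[:,210:]=0
c=max(cv2.findContours(m,0,2)[0],key=cv2.contourArea);(u,v),rad=cv2.minEnclosingCircle(c);print("mat",u,v,rad,ray(r,u,v,.005), ray(r,u+rad,v,.005)-ray(r,u-rad,v,.005))
print("shaker cap",ray(r,240+538/5,122+324/5,.09))
```

```text
[ 0.57085135 -0.01555669  2.03262304] 116.46072149530356 [[ 0.  -1.6]
 [ 1.5  1.8]
 [ 0.   1.7]
 [-0.1 -0.7]
 [ 0.6 -0.9]
 [-1.1 -0.2]
 [-0.9 -0. ]]
bar [ 0.5108 -0.0633  0.128 ] [315.7 199.1] [378. 385.]
btn [0.6326 0.0286 0.085 ] [282.2 154. ] [211. 160.]
bar_dn [ 0.5523 -0.1466  0.045 ] [346.8 186.3] [534. 322.]
bar meas [ 0.50885834 -0.06232955  0.139     ]
mat 176.0154571533203 231.65463256835938 21.685667037963867 [0.42119691 0.33239316 0.005     ] [ 0.00166269 -0.12274182  0.        ]
shaker cap [ 0.54684531 -0.1463591   0.09      ]
```

```bash
cat >> h.py <<'E'
from scipy.spatial.transform import Rotation as Ro
U=np.load("unit.npy")
def tw(X,p=None):
    p=U if p is None else p
    c,s=np.cos(p[2]),np.sin(p[2]);X=np.asarray(X)/1e3;return np.array([p[0]+c*X[0]-s*X[1],p[1]+s*X[0]+c*X[1],X[2]])
def orient(tilt):  # tool z = tilt(deg) from down toward unit +x ; tool y along unit -> sign fixed: y at angle yaw+90 (=-153.5)
    c,s=np.cos(U[2]),np.sin(U[2]);ux=np.array([c,s,0]);uy=np.array([-s,c,0]);a=np.radians(tilt)
    z=np.sin(a)*ux-np.cos(a)*np.array([0,0,1.]);y=uy;x=np.cross(y,z);return Ro.from_matrix(np.array([x,y,z]).T)
def cur():
    from bench import sense
    s=sense();q=s["orientation"];return s,np.array(s["tcp_pos"]),Ro.from_quat([q[1],q[2],q[3],q[0]])
def go(p,R,ref=None):
    s,p0,R0=cur()
    if ref is not None:p0,R0=ref
    print("t",round(s["t"],2),"slide",(R0.inv().apply(np.asarray(p)-p0)*100).round(2),"rot",(R0.inv()*R).as_rotvec().round(3))
    return np.asarray(p),R
E
python3 - <<'E'
from h import *
go([.547,-.146,.22],orient(0));go([.547,-.146,.036],orient(0))
E
```

```text
t 0.1 slide [-44.1   26.96   0.21] rot [ 2.000e-03  1.000e-03 -1.616e+00]
t 0.1 slide [-44.1   26.92  18.61] rot [ 2.000e-03  1.000e-03 -1.616e+00]
```

>>> drive_tool(slide=[[-4.9,3,0],[-9.8,6,0],[-14.7,9,0],[-19.6,12,0],[-24.5,15,0],[-29.4,18,0],[-34.3,21,0],[-39.2,24,0],[-44.1,27,0.2],[-44.1,27,0.2],[-44.1,27,0.2]], rot=[[0,0,-0.18],[0,0,-0.36],[0,0,-0.54],[0,0,-0.72],[0,0,-0.9],[0,0,-1.08],[0,0,-1.26],[0,0,-1.44],[0,0,-1.616],[0,0,-1.616],[0,0,-1.616]], hand=[100,100,100,100,100,100,100,100,100,100,100])

```text
t: 1.48
tcp_pos: [0.5465, -0.1459, 0.22]
orientation: [0.0, 0.85, -0.527, -0.001]
force: [-0.1, 0.3, -1.0]
finger_gap: 0.087
```

Run:
```python
from h import *
from bench import snapshot
print(cur()[0]["q"])
go([.547,-.146,.036],orient(0))
r=snapshot("side");pickle.dump(r,open("s1.pkl","wb"))
im=r["image"][:,:,::-1]
cv2.imwrite("pics/side1.png",cv2.resize(im[100:350,200:500],None,fx=2.6,fy=2.4*0+2.4))
```

```text
[ 2.54409223e-02  2.86742512e-01 -1.43606913e-01 -1.36258689e-04
 -1.14198426e+00  4.36421576e-01]
t 1.48 slide [ 0.04 -0.06 18.4 ] rot [ 0.001  0.001 -0.   ]
```

View pics/side1.png

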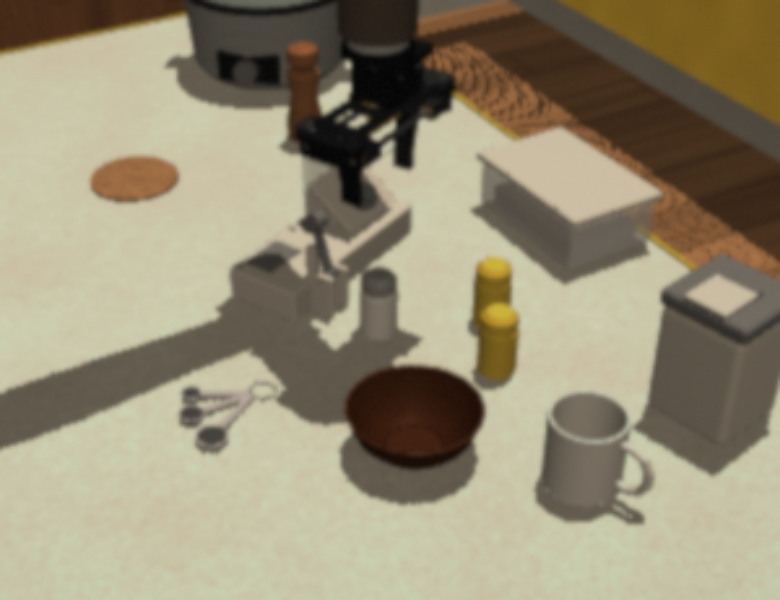

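Run:
```python
from h import *
r=pickle.load(open("s1.pkl","rb"))
for X in [(.547,-.146,.09),(.547,-.146,0),tw((-16,75,128)),tw((-20,125,46)),tw((-35,75,55))]:
    q=proj(r,X);print(q,(q-[200,100])*[2.6,2.4])
```

```text
[345.38865241 212.97132659] [378.01049627 271.13118383]
[345.48304456 236.65463362] [378.25591585 327.97112068]
[321.41088828 191.88185079] [315.66830953 220.5164419 ]
[313.37637296 222.43178707] [294.77856969 293.83628896]
[327.09609531 213.53928865] [330.4498478  272.49429275]
```

>>> drive_tool(slide=[[0,0,4],[0,0,8],[0,0,12],[0,0,15],[0,0,17],[0,0,18.4],[0,0,18.4],[0,0,18.4],[0,0,18.4],[0,0,18.4],[0,0,18.4],[0,0,18.4],[0,0,18.4]], rot=[[0,0,0],[0,0,0],[0,0,0],[0,0,0],[0,0,0],[0,0,0],[0,0,0],[0,0,0],[0,0,0],[0,0,0],[0,0,0],[0,0,0],[0,0,0]], hand=[100,100,100,100,100,100,100,40,40,40,40,40,40])

```text
t: 3.15
tcp_pos: [0.5474, -0.146, 0.0367]
orientation: [-0.0, 0.85, -0.526, 0.0]
force: [0.5, 0.1, 1.0]
finger_gap: 0.043
```

>>> drive_tool(slide=[[0,0,-1],[0,0,-4],[0,0,-8],[0,0,-12],[0,0,-16],[0,0,-20],[0,0,-20],[0,0,-20]], rot=[[0,0,0],[0,0,0],[0,0,0],[0,0,0],[0,0,0],[0,0,0],[0,0,0],[0,0,0]], hand=[30,30,30,30,30,30,30,30])

```text
t: 4.15
tcp_pos: [0.546, -0.1458, 0.236]
orientation: [0.0, 0.85, -0.527, -0.001]
force: [0.3, 0.4, -1.5]
finger_gap: 0.0435
```

Run:
```python
from h import *
print(cur()[0]["finger_gap"])
go([.4212,.3324,.236],orient(0));go([.4212,.3324,.042],orient(0))
from bench import snapshot
r=snapshot("side")
cv2.imwrite("pics/side2.png",cv2.resize(r["image"][100:350,200:500,::-1],None,fx=2.4,fy=2.4))
```

```text
0.04349937687645617
t 4.15 slide [-48.38 -10.12   0.06] rot [ 0.001  0.001 -0.   ]
t 4.15 slide [-48.35 -10.14  19.46] rot [ 0.001  0.001 -0.   ]
```

View pics/side2.png

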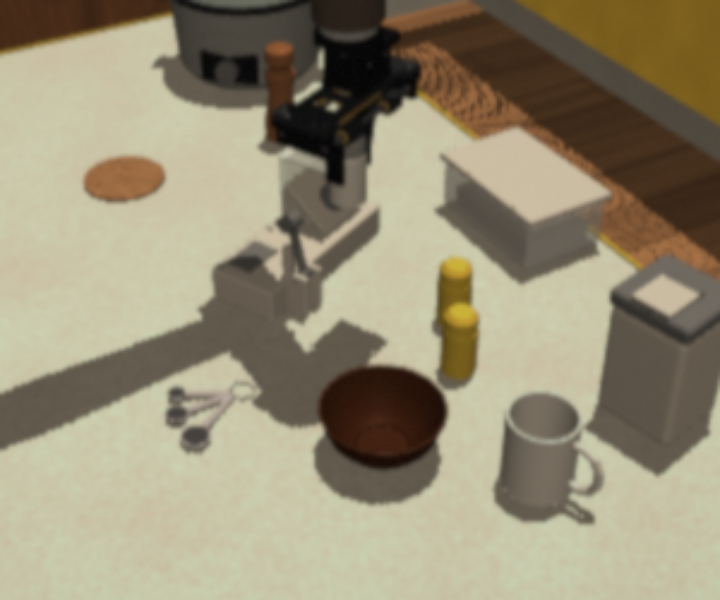

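>>> drive_tool(slide=[[-3,-0.6,0],[-8,-1.7,0],[-13,-2.7,0],[-18,-3.8,0],[-23,-4.8,0],[-28,-5.9,0],[-33,-6.9,0],[-38,-8,0],[-43,-9,0],[-46.5,-9.7,0],[-48.4,-10.1,0],[-48.4,-10.1,0],[-48.4,-10.1,4],[-48.4,-10.1,9],[-48.4,-10.1,14],[-48.4,-10.1,17],[-48.4,-10.1,18.5],[-48.4,-10.1,18.5]], rot=[[0,0,0],[0,0,0],[0,0,0],[0,0,0],[0,0,0],[0,0,0],[0,0,0],[0,0,0],[0,0,0],[0,0,0],[0,0,0],[0,0,0],[0,0,0],[0,0,0],[0,0,0],[0,0,0],[0,0,0],[0,0,0]], hand=[30,30,30,30,30,30,30,30,30,30,30,30,30,30,30,30,30,30])

```text
t: 6.45
tcp_pos: [0.4218, 0.3313, 0.0511]
orientation: [0.001, 0.85, -0.527, 0.0]
force: [0.2, 0.5, -0.6]
finger_gap: 0.0435
```

Run:
```python
from h import *
s,p,R=cur();print(p,s["finger_gap"],s["force"]);
go([.4212,.3324,.042],orient(0))
from bench import snapshot
r=snapshot("side");t=snapshot("top");pickle.dump((r,t),open("s2.pkl","wb"))
a=cv2.resize(r["image"][100:300,200:400,::-1],(400,400));b=cv2.resize(t["image"][110:270,130:290,::-1],(400,400))
cv2.imwrite("pics/s3.png",np.hstack([a,b]))
```

```text
[0.42178603 0.33128163 0.051064  ] 0.043459772718140305 [ 0.21575272  0.54343283 -0.63359744]
t 6.45 slide [-0.13  0.    0.91] rot [ 0.002 -0.001 -0.001]
```

View pics/s3.png

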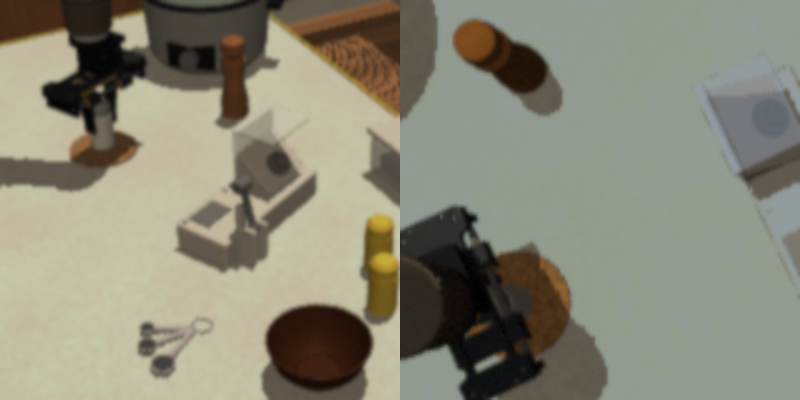

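>>> drive_tool(slide=[[0,0,0.5],[0,0,0.8],[0,0,0.9],[0,0,0.9]], rot=[[0,0,0],[0,0,0],[0,0,0],[0,0,0]], hand=[30,30,30,30])

```text
t: 7.05
tcp_pos: [0.4216, 0.3323, 0.0426]
orientation: [-0.0, 0.85, -0.526, -0.0]
force: [-0.6, -0.4, -1.0]
finger_gap: 0.0431
```

>>> drive_tool(slide=[[0,0,0.08],[0,0,0.08],[0,0,0.08],[0,0,0.08],[0,0,0.08],[0,0,0.08],[0,0,0.08],[0,0,0.08]], rot=[[0,0,0],[0,0,0],[0,0,0],[0,0,0],[0,0,0],[0,0,0],[0,0,0],[0,0,0]], hand=[30,30,60,80,100,100,100,100])

```text
t: 8.05
tcp_pos: [0.4216, 0.3323, 0.0418]
orientation: [-0.0, 0.85, -0.526, 0.0]
force: [-0.2, -0.3, 0.3]
finger_gap: 0.0857
```

>>> drive_tool(slide=[[0,0,-2],[0,0,-6],[0,0,-11],[0,0,-16],[0,0,-21],[0,0,-21]], rot=[[0,0,0],[0,0,0],[0,0,0],[0,0,0],[0,0,0],[0,0,0]], hand=[100,100,100,100,100,100])

```text
t: 8.8
tcp_pos: [0.4233, 0.3339, 0.2567]
orientation: [-0.005, 0.85, -0.526, 0.001]
force: [0.2, -0.3, -0.4]
finger_gap: 0.0874
```

Run:
```python
from h import *
s,p,R=cur();print(p,s["finger_gap"],s["force"])
from bench import snapshot
r=snapshot("side");pickle.dump(r,open("s3.pkl","wb"))
a=cv2.resize(r["image"][100:250,200:400,::-1],(800,600),interpolation=cv2.INTER_CUBIC)
cv2.imwrite("pics/s4.png",a)
for n,X in dict(mat=(.4212,.3324,.005),shtop=(.4212,.3324,.095),btn=tw((12,-75,85)),bar=tw((-16,75,128)),hoodFL=tw((-2,-25,143)),hoodFR=tw((-2,-125,143)),FL=tw((-20,125,46)),BL=tw((80,125,46)),FR=tw((-20,-125,46))).items():print(n,((proj(r,X)-[200,100])*4).round())
```

```text
[0.42327998 0.33390938 0.25669404] 0.08735826830573423 [ 0.16159972 -0.30172504 -0.4453111 ]
mat [207. 292.]
shtop [196. 206.]
btn [570. 314.]
bar [486. 368.]
hoodFL [547. 286.]
hoodFR [618. 232.]
FL [454. 490.]
BL [352. 445.]
FR [636. 338.]
```

View pics/s4.png

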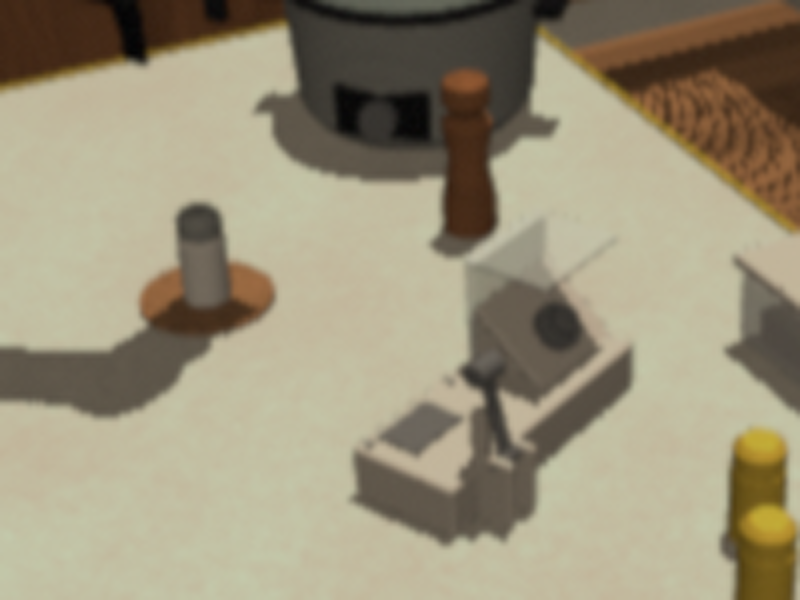

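Run:
```python
from h import *
r=pickle.load(open("s3.pkl","rb"));t=pickle.load(open("s2.pkl","rb"))[1]
for X in [(12,-75,85),(19.7,-75,75.8)]:print((proj(r,tw(X))-[200,100])*4,proj(t,tw(X)))
a=cv2.resize(r["image"][165:200,310:360,::-1],(800,560),interpolation=cv2.INTER_CUBIC)
b=t["image"][135:175,255:305,::-1];b=cv2.resize(b,(750,600),interpolation=cv2.INTER_CUBIC)
cv2.imwrite("pics/s5.png",a);cv2.imwrite("pics/s6.png",b)
for X in [(12,-75,85),(19.7,-75,75.8)]:print((proj(r,tw(X))-[310,165])*16,(proj(t,tw(X))-[255,135])*15)
# approach targets
d=np.array([np.sin(np.radians(40)),0,-np.cos(np.radians(40))])*1
for k in (150,40,8):print(k,tw(np.array([12,-75,85])-k*d))
```

```text
[569.69353964 314.35210166] [282.15519671 154.04155351]
[562.06766449 320.90151103] [279.89415872 155.84505106]
[518.77415857 217.40840664] [407.32795058 285.62330272]
[488.27065795 243.60604412] [373.41238087 312.67576584]
150 [ 0.67560974 -0.05771238  0.19990667]
40 [0.64410398 0.00558703 0.11564178]
8 [0.63493867 0.02400141 0.09112836]
```

View pics/s5.png

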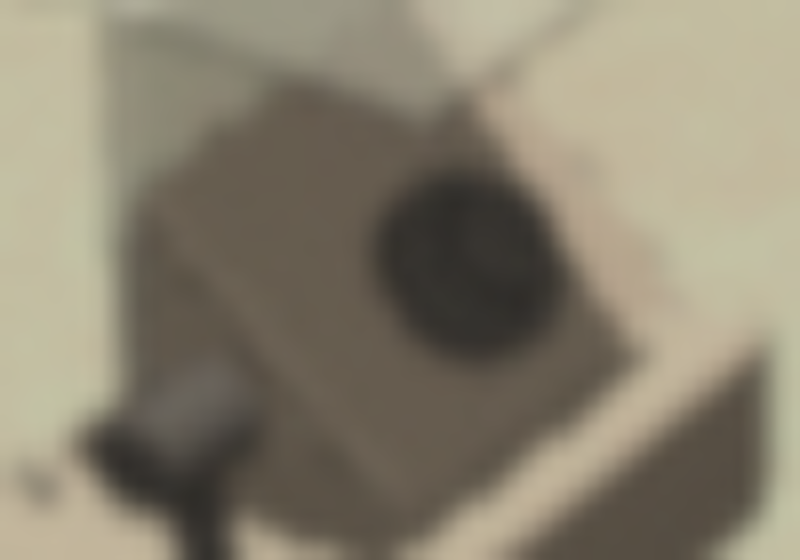

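View pics/s6.png

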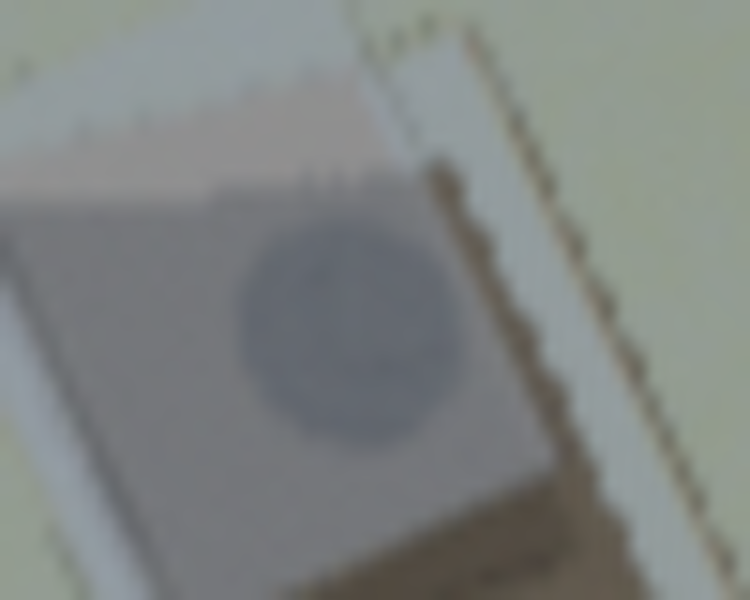

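Run:
```python
from h import *
d=np.array([np.sin(np.radians(40)),0,-np.cos(np.radians(40))])
go(tw(np.array([12,-74,85])-180*d),orient(40))
```

```text
t 8.85 slide [48.2  -5.18  2.99] rot [-0.004 -0.696  0.001]
```

>>> drive_tool(slide=[[4,-0.4,0],[9,-1,0],[14,-1.5,0],[19,-2,0],[24,-2.6,0],[29,-3.1,0],[34,-3.6,0],[39,-4.2,0],[44,-4.7,1],[47,-5.1,2],[48.2,-5.2,3],[48.2,-5.2,3],[48.2,-5.2,3]], rot=[[0,-0.06,0],[0,-0.12,0],[0,-0.19,0],[0,-0.26,0],[0,-0.33,0],[0,-0.4,0],[0,-0.47,0],[0,-0.54,0],[0,-0.61,0],[0,-0.66,0],[0,-0.696,0],[0,-0.696,0],[0,-0.696,0]], hand=[100,0,0,0,0,0,0,0,0,0,0,0,0])

```text
t: 10.48
tcp_pos: [0.6827, -0.0754, 0.2214]
orientation: [-0.179, 0.799, -0.495, -0.29]
force: [0.4, 0.7, 0.3]
finger_gap: 0.0006
```

Run:
```python
from h import *
d=np.array([np.sin(np.radians(40)),0,-np.cos(np.radians(40))])
s,p,R=cur();print(s["q"],s["finger_gap"],s["force"])
go(tw(np.array([12,-74,85])-25*d),orient(40))
go(tw(np.array([12,-74,85])+8*d),orient(40))
from bench import snapshot
r=snapshot("side")
a=cv2.resize(r["image"][70:270,220:480,::-1],(780,600),interpolation=cv2.INTER_CUBIC)
cv2.imwrite("pics/s7.png",a)
```

```text
[-0.14996124  0.74964737  0.67979111 -0.58527895 -1.89110669  0.53560504] 0.0005644202120601318 [0.36312505 0.67525705 0.30422825]
t 10.47 slide [-0.1  -0.07 15.37] rot [ 0.001 -0.002  0.   ]
t 10.47 slide [-0.11 -0.07 18.67] rot [ 0.001 -0.002  0.   ]
```

View pics/s7.png

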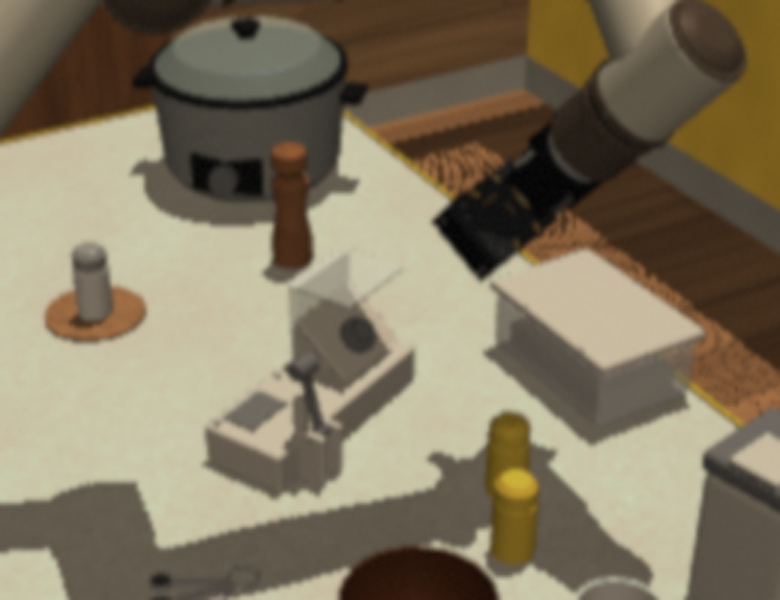

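Run:
```python
from h import *
from bench import snapshot
s,p,R=cur()
r=snapshot("side")
for k in (0,-.02,-.07,-.15): print(k,(proj(r,p+R.apply([0,0,k]))-[220,70])*3)
for y in (-.095,.095): print((proj(r,p+R.apply([0,y,-.07]))-[220,70])*3)
t=snapshot("top");cv2.imwrite("pics/t8.png",t["image"][:,:,::-1])
```

```text
0 [460.25575724 246.00556612]
-0.02 [471.72023063 236.11780782]
-0.07 [501.41107735 210.51035897]
-0.15 [552.22162208 166.68781534]
[549.7748774  172.69614987]
[448.74834831 251.68577209]
```

View pics/t8.png

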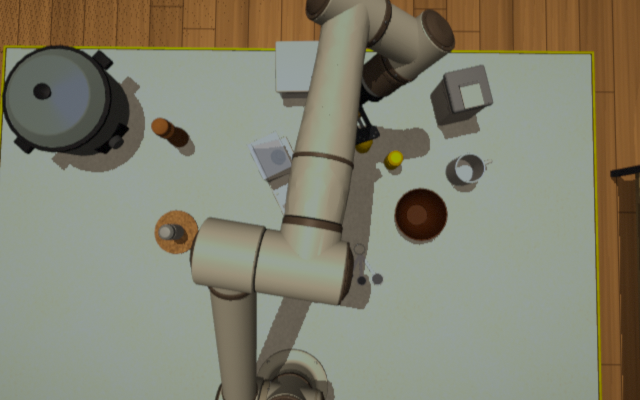

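>>> drive_tool(slide=[[-0.1,0,4],[-0.1,0,8],[-0.1,0,12],[-0.1,0,14],[-0.1,0,15.4],[-0.1,0,15.4],[-0.1,0,15.4]], rot=[[0,0,0],[0,0,0],[0,0,0],[0,0,0],[0,0,0],[0,0,0],[0,0,0]], hand=[0,0,0,0,0,0,0])

```text
t: 11.5
tcp_pos: [0.6394, 0.0126, 0.1053]
orientation: [-0.18, 0.8, -0.495, -0.289]
force: [0.1, 0.0, -0.7]
finger_gap: 0.0006
```

Run:
```python
from h import *
from bench import snapshot
d=np.array([np.sin(np.radians(40)),0,-np.cos(np.radians(40))])
s,p,R=cur();print(s["force"])
go(tw(np.array([12,-74,85])+8*d),orient(40))
r=snapshot("side")
print((proj(r,p)-[270,120])*5)
cv2.imwrite("pics/s9.png",cv2.resize(r["image"][120:240,270:430,::-1],(800,600),interpolation=cv2.INTER_CUBIC))
```

```text
[ 0.08079798  0.04051828 -0.65010501]
t 11.5 slide [-0.04 -0.    3.47] rot [-0.001 -0.004  0.001]
[383.07235886 275.49665218]
```

View pics/s9.png

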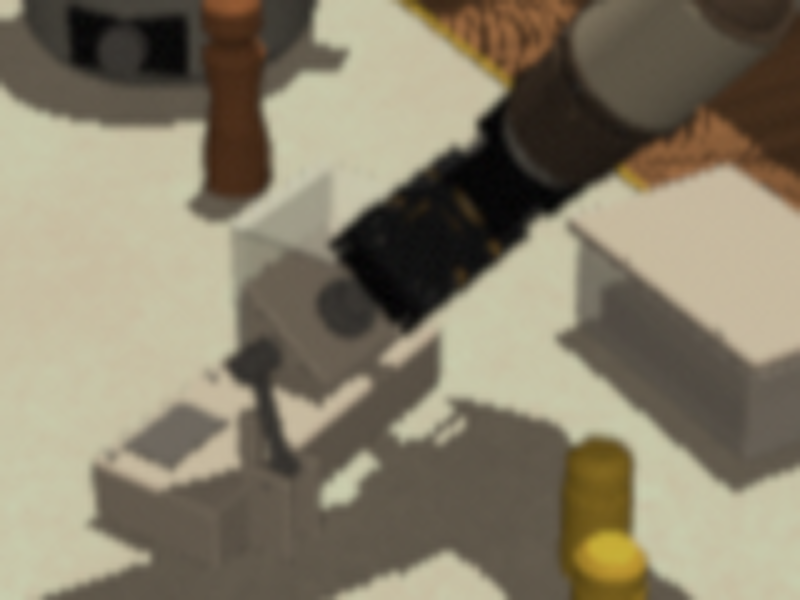

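>>> drive_tool(slide=[[0,0,1.2],[0,0,2.2],[0,0,2.7],[0,0,3.0],[0,0,3.2],[0,0,3.3],[0,0,3.3]], rot=[[0,0,0],[0,0,0],[0,0,0],[0,0,0],[0,0,0],[0,0,0],[0,0,0]], hand=[0,0,0,0,0,0,0])

```text
t: 12.42
tcp_pos: [0.6291, 0.0316, 0.0792]
orientation: [-0.179, 0.799, -0.495, -0.29]
force: [-2.0, -2.9, 3.5]
finger_gap: 0.0
```

Run:
```python
from h import *
from bench import snapshot
d=np.array([np.sin(np.radians(40)),0,-np.cos(np.radians(40))])
s,p,R=cur();print(R.inv().apply(s["force"]))
go(tw(np.array([12,-74,85])+8*d),orient(40))
r=snapshot("side")
cv2.imwrite("pics/s10.png",cv2.resize(r["image"][120:240,270:430,::-1],(800,600),interpolation=cv2.INTER_CUBIC))
```

```text
[-0.94176264  3.10664407 -3.72346083]
t 12.43 slide [-0.05 -0.09  0.08] rot [ 0.001 -0.002  0.   ]
```

View pics/s10.png

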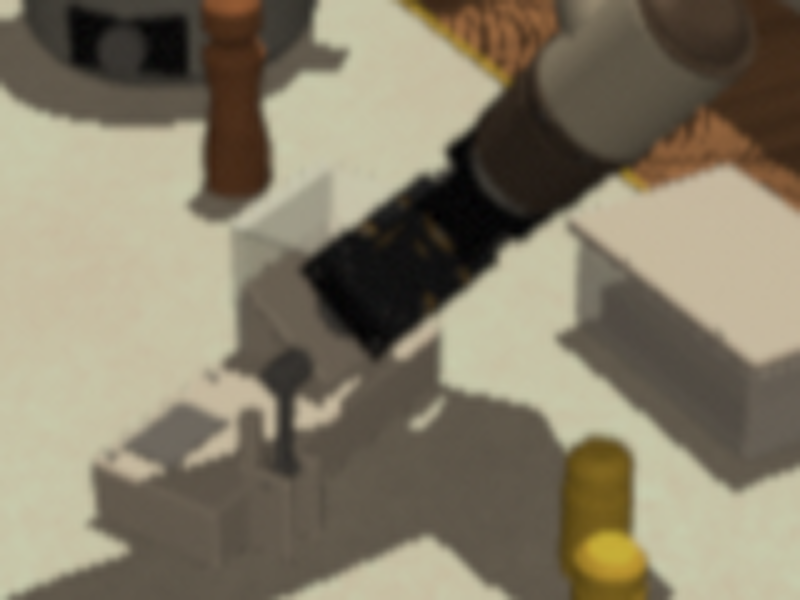

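>>> drive_tool(slide=[[0,0,0.1],[0,0,0.2],[0,0,0.3],[0,0,0.3],[0,0,0.3],[0,0,0.3],[0,0,0.3],[0,0,0.3],[0,0,0.3],[0,0,0.3]], rot=[[0,0,0],[0,0,0],[0,0,0],[0,0,0],[0,0,0],[0,0,0],[0,0,0],[0,0,0],[0,0,0],[0,0,0]], hand=[0,0,0,0,0,0,0,0,0,0])

```text
t: 13.72
tcp_pos: [0.6287, 0.0329, 0.0774]
orientation: [-0.179, 0.8, -0.495, -0.289]
force: [-1.2, -4.8, 6.0]
finger_gap: 0.0006
```

Run:
```python
from h import *
from bench import snapshot
s,p,R=cur();print(R.inv().apply(s["force"]))
r=snapshot("side")
cv2.imwrite("pics/s11.png",cv2.resize(r["image"][120:240,270:430,::-1],(800,600),interpolation=cv2.INTER_CUBIC))
```

```text
[-0.93288765  3.20465601 -7.02928325]
```

View pics/s11.png

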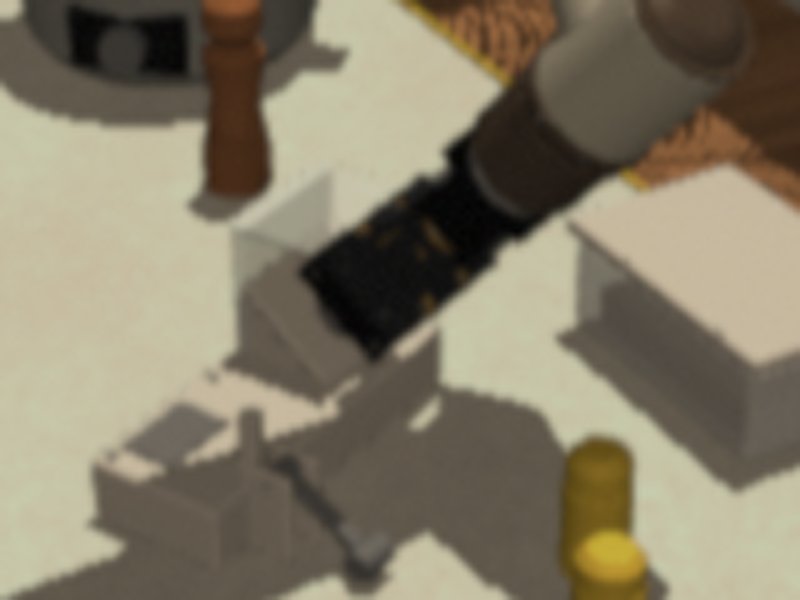

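>>> drive_tool(slide=[[0,0,-1],[0,0,-4],[0,0,-8],[0,0,-12],[0,0,-16],[0,0,-19],[0,0,-19],[0,0,-19]], rot=[[0,0,0],[0,0,0],[0,0,0],[0,0,0],[0,0,0],[0,0,0],[0,0,0],[0,0,0]], hand=[0,0,0,0,0,0,0,0])

```text
t: 14.78
tcp_pos: [0.6824, -0.0741, 0.2208]
orientation: [-0.18, 0.799, -0.495, -0.291]
force: [1.0, -0.0, 0.2]
finger_gap: 0.0003
```

Run:
```python
from h import *
from bench import snapshot
s,p,R=cur();print(p)
r=snapshot("side");pickle.dump(r,open("s12.pkl","wb"))
cv2.imwrite("pics/s12.png",cv2.resize(r["image"][160:250,290:410,::-1],(800,600),interpolation=cv2.INTER_CUBIC))
k=800/120
for X in [(-109,75,45),(-109,61,45),(-109,89,45),(-35,75,55),(12,-75,85)]:print(X,tw(X).round(4),((proj(r,tw(X))-[290,160])*k).round())
go(tw((-109,75,180)),orient(0))
```

```text
[ 0.68236808 -0.07414071  0.22076874]
(-109, 75, 45) [ 0.5523 -0.1466  0.045 ] [380. 431.]
(-109, 61, 45) [ 0.5648 -0.1403  0.045 ] [398. 415.]
(-109, 89, 45) [ 0.5397 -0.1528  0.045 ] [363. 447.]
(-35, 75, 55) [ 0.5193 -0.0803  0.055 ] [247. 357.]
(12, -75, 85) [0.6326 0.0286 0.085 ] [349. 124.]
t 14.82 slide [ 3.17 14.85  2.68] rot [0.002 0.699 0.   ]
```

View pics/s12.png

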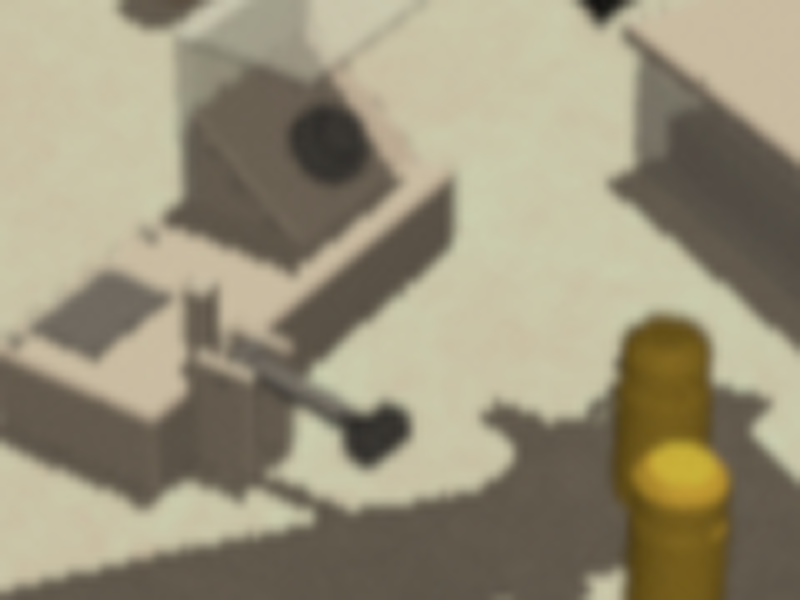

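>>> drive_tool(slide=[[0.5,2.5,0.3],[1,5,0.7],[1.5,7.5,1.2],[2.1,10,1.8],[2.7,12.5,2.3],[3.2,14.9,2.7],[3.2,14.9,2.7],[3.2,14.9,2.7]], rot=[[0,0.12,0],[0,0.24,0],[0,0.36,0],[0,0.48,0],[0,0.6,0],[0,0.7,0],[0,0.7,0],[0,0.7,0]], hand=[60,60,60,60,60,60,60,60])

```text
t: 15.82
tcp_pos: [0.553, -0.1476, 0.1812]
orientation: [0.001, 0.851, -0.526, 0.002]
force: [0.4, 0.2, 0.2]
finger_gap: 0.0519
```

Run:
```python
from h import *
s,p,R=cur();print(p,s["finger_gap"],s["q"])
go(tw((-109,75,27)),orient(0))
```

```text
[ 0.55300186 -0.1475599   0.18116006] 0.05192655366981442 [ 0.02389969  0.32734511 -0.18934459  0.00350985 -1.05192236  0.43747795]
t 15.82 slide [-0.18  0.03 15.42] rot [-0.001 -0.004  0.001]
```

>>> drive_tool(slide=[[-0.1,0,5],[-0.1,0,10],[-0.1,0,13],[-0.1,0,14.5],[-0.1,0,15.4],[-0.1,0,15.4],[-0.1,0,15.4]], rot=[[0,0,0],[0,0,0],[0,0,0],[0,0,0],[0,0,0],[0,0,0],[0,0,0]], hand=[60,60,60,60,60,60,60])

```text
t: 16.7
tcp_pos: [0.5534, -0.148, 0.0283]
orientation: [0.0, 0.85, -0.526, 0.003]
force: [1.1, -1.0, 0.2]
finger_gap: 0.0521
```

Run:
```python
from h import *
from bench import snapshot
s,p,R=cur();print(p,s["finger_gap"],s["force"])
go(tw((-109,75,27)),orient(0))
r=snapshot("side")
cv2.imwrite("pics/s13.png",cv2.resize(r["image"][140:260,280:440,::-1],(800,600),interpolation=cv2.INTER_CUBIC))
```

```text
[ 0.55339514 -0.14798429  0.02833123] 0.05207240463461175 [ 1.12586481 -1.00569199  0.19947588]
t 16.7 slide [-0.18  0.04  0.13] rot [-0.002 -0.005  0.   ]
```

View pics/s13.png

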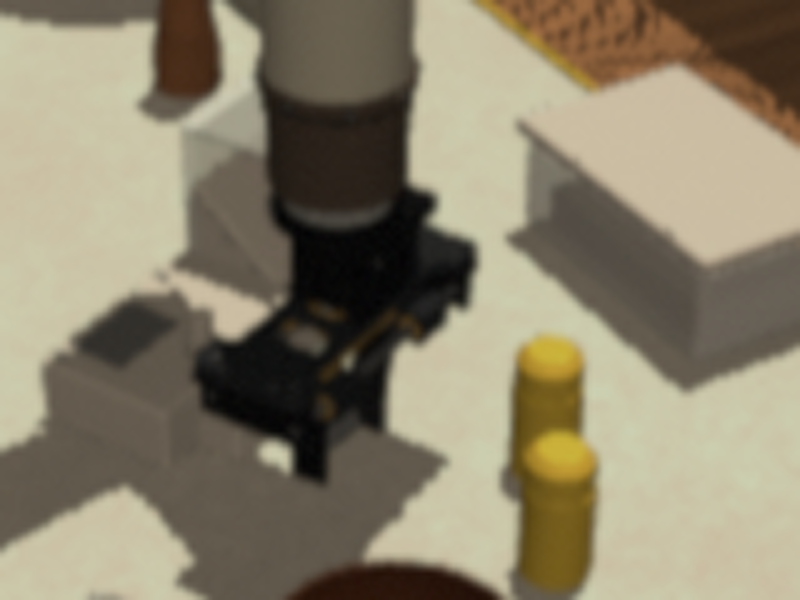

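Fingers straddle the bar (near finger at about (310,450)). Shift by 1.5 mm toward the hinge and pinch.

>>> drive_tool(slide=[[-0.1,0,0.1],[-0.2,0,0.1],[-0.2,0,0.1],[-0.2,0,0.1],[-0.2,0,0.1],[-0.2,0,0.1],[-0.2,0,0.1]], rot=[[0,0,0],[0,0,0],[0,0,0],[0,0,0],[0,0,0],[0,0,0],[0,0,0]], hand=[60,60,20,20,20,20,20])

```text
t: 17.62
tcp_pos: [0.5522, -0.146, 0.0263]
orientation: [0.001, 0.85, -0.526, 0.002]
force: [2.1, 1.2, 0.2]
finger_gap: 0.0278
```

Run:
```python
from h import *
s,p,R=cur();print(p,s["finger_gap"],R.inv().apply(s["force"]))
# arc, displacements in unit x,z from dropped, tool x = ?
O=orient(0);b0=np.array([-35-75*np.sin(1.70),75,55+75*np.cos(1.70)])
for th in np.arange(1.95,-.001,-.13):
    b=np.array([-35-75*np.sin(th-.25),75,55+75*np.cos(th-.25)])
    print(round(th,2),(R.inv().apply(tw(b)-tw(b0))*100).round(2))
```

```text
[ 0.5521905  -0.14599884  0.02630178] 0.02778071643899396 [-0.14663792 -2.42647961 -0.17832086]
1.95 [0. 0. 0.]
1.82 [ 0.07 -0.   -0.97]
1.69 [ 0.01 -0.   -1.94]
1.56 [-0.18 -0.   -2.9 ]
1.43 [-0.49 -0.01 -3.83]
1.3 [-0.91 -0.01 -4.7 ]
1.17 [-1.45 -0.01 -5.52]
1.04 [-2.08 -0.01 -6.25]
0.91 [-2.81 -0.01 -6.9 ]
0.78 [-3.61 -0.01 -7.45]
0.65 [-4.48 -0.01 -7.89]
0.52 [-5.4  -0.01 -8.22]
0.39 [-6.35 -0.01 -8.42]
0.26 [-7.32 -0.01 -8.5 ]
0.13 [-8.3  -0.01 -8.45]
-0.0 [-9.26 -0.02 -8.28]
```

>>> drive_tool(slide=[[0.1,0,-1],[0,0,-1.9],[-0.2,0,-2.9],[-0.5,0,-3.8],[-0.9,0,-4.7],[-1.4,0,-5.5],[-2.1,0,-6.2],[-2.8,0,-6.9],[-3.6,0,-7.4],[-4.5,0,-7.9],[-5.4,0,-8.2],[-6.3,0,-8.4],[-7.3,0,-8.5],[-8.3,0,-8.4],[-9,0,-8.3],[-9,0,-8.3],[-9,0,-8.3]], rot=[[0,0,0],[0,0,0],[0,0,0],[0,0,0],[0,0,0],[0,0,0],[0,0,0],[0,0,0],[0,0,0],[0,0,0],[0,0,0],[0,0,0],[0,0,0],[0,0,0],[0,0,0],[0,0,0],[0,0,0]], hand=[20,20,20,20,20,20,20,20,20,20,20,20,20,20,20,20,20])

```text
t: 19.75
tcp_pos: [0.5126, -0.0653, 0.112]
orientation: [0.0, 0.851, -0.526, 0.004]
force: [2.0, -0.3, 10.1]
finger_gap: 0.0276
```

Run:
```python
from h import *
from bench import snapshot
s,p,R=cur();print(p,s["finger_gap"],R.inv().apply(s["force"]))
go(tw((-16,75,128))-[0,0,.0187],orient(0))
r=snapshot("side")
cv2.imwrite("pics/s14.png",cv2.resize(r["image"][110:250,250:410,::-1],(686,600),interpolation=cv2.INTER_CUBIC))
```

```text
[ 0.51263279 -0.06528252  0.11204988] 0.0275590181981358 [  1.20116054  -1.70154801 -10.09249954]
t 19.75 slide [-0.26  0.07  0.27] rot [-0.004 -0.007  0.002]
```

View pics/s14.png

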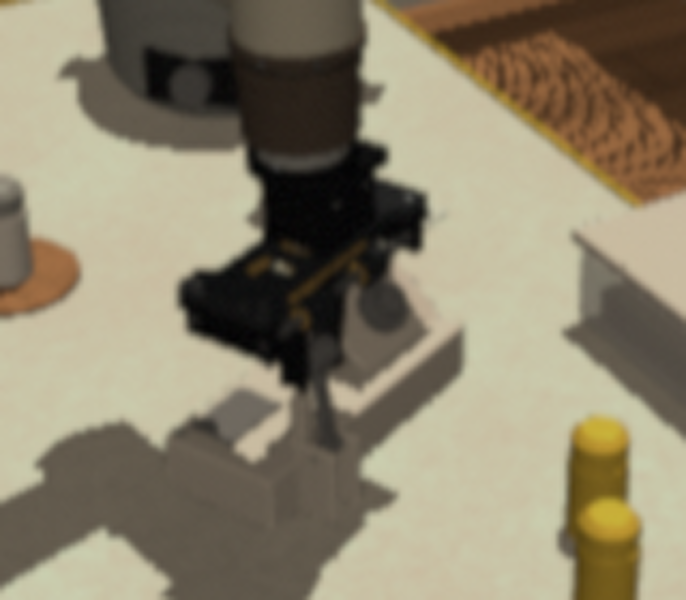

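>>> drive_tool(slide=[[0,0,-0.2],[-0.1,0,-0.2],[-0.1,0,-0.2],[-0.1,0,-0.2],[-0.1,0,-0.2],[-0.1,0,-0.2],[-0.1,0,-0.2]], rot=[[0,0,0],[0,0,0],[0,0,0],[0,0,0],[0,0,0],[0,0,0],[0,0,0]], hand=[20,20,36,45,60,70,70])

```text
t: 20.68
tcp_pos: [0.5102, -0.0645, 0.1104]
orientation: [0.002, 0.85, -0.527, 0.001]
force: [0.2, 0.3, 0.1]
finger_gap: 0.0581
```

>>> drive_tool(slide=[[0,0,-2],[0,0,-5],[0,0,-9],[0,0,-13],[0,0,-17],[0,0,-17]], rot=[[0,0,0],[0,0,0],[0,0,0],[0,0,0],[0,0,0],[0,0,0]], hand=[70,70,70,70,70,70])

```text
t: 21.42
tcp_pos: [0.512, -0.0638, 0.2843]
orientation: [-0.001, 0.85, -0.526, 0.005]
force: [-0.5, 1.5, 0.1]
finger_gap: 0.0608
```

Run:
```python
from h import *
from bench import snapshot
s,p,R=cur();print(p,s["finger_gap"],s["force"])
r=snapshot("side")
cv2.imwrite("pics/s15.png",cv2.resize(r["image"][100:250,200:400,::-1],(800,600),interpolation=cv2.INTER_CUBIC))
```

```text
[ 0.51199014 -0.06379855  0.28430056] 0.060798220606728945 [-0.45516457  1.52395859  0.08540541]
```

View pics/s15.png

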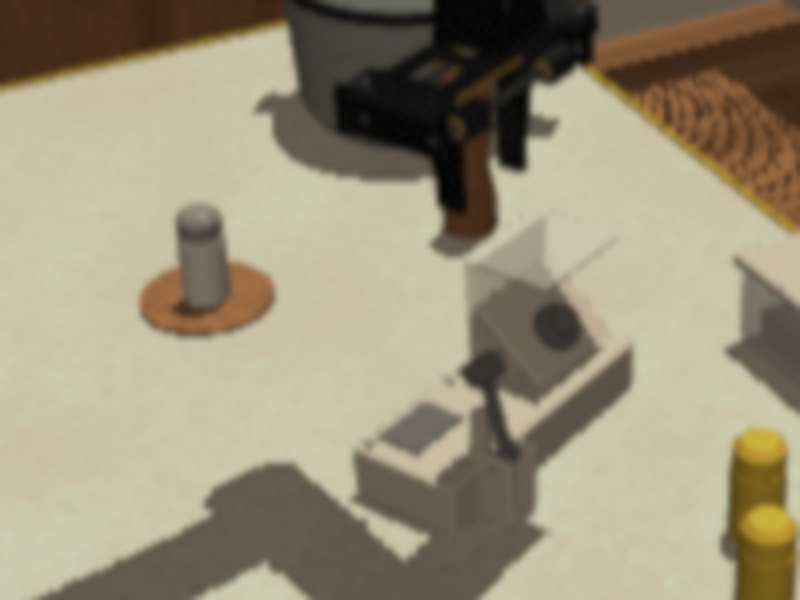

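```bash
python3 -c "
from bench import close_job
print(close_job())"
```

```text
the job is handed in; nothing more can be done
None
```

The cut-out test is done and the job is handed in; `close_job()` gives no verdict, so the results below are from my own checks. It finished at about 21.5 s of the 72 s allowed.

- **Shaker:** I moved it from under the lever and stood it upright on the cork mat, placed within about 1 mm of the mat centre I measured. The last side picture shows it still upright there.
- **Test button:** I pushed it in along its axis with the fingers shut and held it until the lever was fully down. The picture showed the bar within about 1 mm of its predicted dropped position. I then backed off and let the button go. I saw that it was out only in the pictures, not by a reading.
- **Lever:** I pinched the bar by its ends, swung it up and released it. In the last picture it sits at the same pixel, (485, 368), as before the test. The arm is clear of everything, with only about 1.5 N of residual force showing.

**Disagreements:**
- The box corners in the top view were up to about 4 mm off my fit, because the block looked slightly shorter than 250 mm. The lever bar matched within 1–2 mm, so I kept the fit.
- During the lift the arm pressed down on the lever with about 10 N near the top. I eased that off before opening the fingers.

I planned every path clear of the bowl, spoons, mill and mug. I saw no contact with them, but did not measure their final positions.

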